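# Roll-test the foil rollers

## Robot

A 6-joint arm with a two-finger parallel gripper is mounted at the origin on the work surface. World frame = base frame: x ahead of the robot, y to its left, z up, the work surface at z = 0. Lengths are in m, angles in rad, forces in N, time in s.
With the tool pointing down it reaches from about 0.3 to 0.875 m from the base axis. Payload 6.4 kg.
Tool frame: the origin (TCP) lies midway between the tips of the shut fingers; the grasp point (between the pads) lies 19 mm behind it; z points along the fingers, y is the line along which they close (so a half turn about z gives the same grasp; the last joint's range is limited). The gripper opens to 85 mm and grips with 20 to 120 N. Pads are 22 mm wide; open, the fingers measure 114 mm over their backs; the gripper's body (76 mm by 85 mm) begins 54 mm behind the grasp point. The pads swing forward as they close: fully open they stand 13 mm farther back than shut.
Start: joints at [0.911, 0.181, 1.607, -0, 1.354, -0.206], TCP at [0.252, 0.517, 0.231] pointing down, gripper open.
Joint ranges: [-2.99, 2.99], [-0.89, 2.07], [0.3, 2.58], [-1.14, 4.28], [0, 2.63], [-3.12, 3.12]. Speed limits (rad/s): [2.57, 2.57, 3.01, 3.14, 3.14, 3.14].

## Interface

Orientations are given as a unit quaternion [w, x, y, z].
In Python, from bench import status, camera, ctrl gives the robot as it stands. The module is installed in compiled form; this text tells all that it offers.
- The arm moves only by the shell command python3 -m handwheel 'ROWS'. ROWS is JSON, a list that holds one entry, the list of rows, each a list of 7 numbers: the opening, from -1 (shut) to 1 (fully open), then the shift along the tool's x, y, z in cm, then the turn, a rotation vector about the tool's x, y, z in degrees. A call has 1 to 10 rows; each row is the pose to reach, as a shift and turn from the pose commanded when the call began, along the tool's axes at that moment; what a row does not reach only later rows make up. A row lasts 1/8 s, in which the tool goes at most 62.5 mm and 10.7 degrees, less where a joint would pass 70% of its speed; a pose out of reach is approached as far as the arm can. A call with a gripper value outside its range is refused whole. The fingers move at their own pace and stop on an object; the grip force is fixed at half the most. Time passes only in rows, so rows that repeat a pose let the fingers close. It gives the time, the measured TCP pose, the force, the opening and the grip force at its end, in the units of the state.
- status.get_obs(): the state, without advancing time (a new reading comes with each control period).
- camera(name): name is "side" or "top"; returns a dict with "frame" (400x640x3 uint8, blue, green, red), "depth" (400x640 float32, m along the optical axis (not along the pixel's ray), 0 where there is no reading), "fx", "fy", "cx", "cy" (pixels), "extrinsics" (4x4, takes a point from camera to world coordinates). Camera axes: x right, y down, z forward; pixel columns grow to the right and rows downward; lengths in m; the calibration is good to about 2 mm. A picture is of the moment at which its call begins.
- ctrl.hand_in(): hands the job in; it is judged then, once.
The state is a dict: "time_s": time; "q": joint angles; "dq": joint speeds; "joint_efforts": joint torques, N m; "eef_pos": TCP position; "eef_rot": TCP orientation; "wrist_force": force on the tool from outside, world axes, zero at the start; "torque": the same for the moment, N m; "opening": opening from 0.0 (shut) to 1.0 (fully open); "grasp_force": force on a finger pad.
Only numpy, scipy, OpenCV 4.12 (cv2) and the standard library are available. Lean on these libraries where they do the work, as an engineer would, in place of code of your own. Each camera call takes 0.05 s, during which the arm holds its last target. There are 200 camera calls.

## Task

Roll-test the two foil rollers from the rack, one at a time in either order: lay the roller along the plate's start line, let go, and push it so that it rolls across the plate as far as the guide rails. If it runs true, keep rolling it on between the guides until it drops home in the nest; if it rocks and wobbles, pick it up again once it has reached the guides and lay it in the reject tray. Put each roller away before you test the next, and leave the tray of brass type and the parts box alone.

Things in the scene. Friction and masses are not known exactly. Their poses are not given: they have to be found in the camera images.
- plate: Roll-test fixture, fixed: level steel plate 290 x 210 mm on a green base, rolling face 20 mm above the table, flat up to the nest slot and bead-blasted, so that rollers grip it. Origin: centre of its underside, on the table; +x is the rolling direction (start line to nest), y across, z up.
- start (a point): Middle of the start line: plate frame x = -95, y = 0, z = 20 mm (on the face). A dark line 4 mm wide scribed across the whole plate along y. A roller laid along it on the flat face, axis 38 mm above the table, stays put when let go with care.
- guides (a point): Mid-way between the mouths of the two aluminium guide rails: plate frame x = 20, y = 0, z = 20 mm (on the face). The rails stand 22 mm above the face; they converge from 184 mm apart here to 136 mm apart at x = 75 mm, then run parallel to x = 137 mm.
- nest (a point): Centre of the straight roller when home in the nest: plate frame x = 105, y = 0, z = 32.5 mm; axes as the plate's. The nest is a 26 mm wide slot across the plate, in which the roller lies 5.5 mm lower than on the face. Two dark stop posts beyond it (x = 127 to 143 mm, 32 mm above the face) at y = +-45 mm leave the middle 68 mm open.
- rack: Plywood rack, fixed, 110 x 180 mm, with wooden combs in which the two rollers lie parallel, 90 mm apart, axes 35.5 mm above the table. Origin: centre of its underside; the rollers lie along its x, centred at y = +45 and y = -45 mm. The combs (22 mm high) stand at x = +-35 mm, so the middle of each roller is free for the fingers.
- tray: Reject tray, fixed: black open-topped tray 190 x 130 mm, 30 mm high, walls and floor 4 mm. Origin: centre of its underside; x along its length. A roller lying in it has its axis 22 mm above the table.
- straight_roller: Straight aluminium roller, 36 mm in diameter, 130 mm long, about 0.25 kg, polished, dark bore discs on its ends. Origin at its centre; x along its axis (y and z turn as it rolls). Pushed from behind at mid height it rolls evenly.
- bent_roller: Bent aluminium roller, otherwise the same: 36 mm in diameter, 130 mm long, about 0.25 kg, polished, but kinked in the middle, each half slanting 4.5 degrees to the same side (a 5 mm bow). Origin in the middle of the bow, 2.5 mm inside the kink; x along its length (y and z turn as it rolls). It rests with the bow flat; pushed, it rocks, drags and flops over by half turns instead of rolling evenly.
- type_tray: Bystander: small black tray of brass type, 100 x 150 x 25 mm, loose; origin centre of its underside.
- parts_box: Bystander: clear box with a blue lid, 100 x 140 x 64 mm, loose; origin centre of its underside.
Mind the look-alikes: they are no part of the job. What is shaped like the straight_roller but orange is not meant. What is shaped like the bent_roller but pink is not meant.

How it is judged:
By the outcome, as a careful person would: the job done as asked, in the order asked, and still so for the second after the job is handed in, with the robot touching nothing.
It also fails if it takes over 72 s, if anything falls off the work surface, if the arm or the gripper's body presses on something with over 40 N, if the wrist force passes 120 N, or if a joint passes its speed limit or range.

## Working session

There is one attempt and no reset: what is moved stays moved. The work goes in short steps, Python scripts to look and compute and a shell command to move; the robot and the scene stay as the last step left them, time stands still between calls to the robot, and variables do not carry over. Pictures are saved under pics/ and viewed, at most 10 in all, crops included, and the job is handed in when it is done.

```bash
mkdir -p pics; cat > h.py <<'E'
import numpy as np, cv2
from scipy.spatial.transform import Rotation as R
from bench import status, camera, ctrl
def snap(n,f):
    c=camera(n); cv2.imwrite('pics/'+f+'.png',c['frame']); np.savez('pics/'+f+'.npz',**c); return c
def pt(c,u,v,z=None):
    r=np.array([(u-c['cx'])/c['fx'],(v-c['cy'])/c['fy'],1.]); E=c['extrinsics']
    if z is None: d=float(c['depth'][int(round(v)),int(round(u))])
    else: d=(z-E[2,3])/(E[:3,:3]@r)[2]
    return E[:3,:3]@(r*d)+E[:3,3]
def tool():
    o=status.get_obs(); q=o['eef_rot']; return np.array(o['eef_pos']),R.from_quat([q[1],q[2],q[3],q[0]])
def goto(p,yaw=None):
    """shift cm in tool axes to reach world p; turn about tool z so tool y along yaw(rad)"""
    P,r=tool(); s=r.inv().apply(np.array(p)-P)*100
    M=r.as_matrix(); out=None
    if yaw is not None:
        d=r.inv().apply([np.cos(yaw),np.sin(yaw),0]); a=np.degrees(np.arctan2(-d[0],d[1])); out=(a+90)%180-90
    print('shift',s.round(2),'turn',out)
E
python3 - <<'E'
from h import *
for n in('top','side'):
    c=snap(n,n+'0'); print(n,c['fx'],c['extrinsics'].round(3).tolist())
o=status.get_obs();print(o)
print(tool()[1].as_matrix().round(3))
E
```

```text
top 366.80779813951597 [[-0.017, -0.99, 0.141, 0.417], [-1.0, 0.019, 0.016, -0.077], [-0.018, -0.14, -0.99, 0.991], [0.0, 0.0, 0.0, 1.0]]
side 425.50380396142083 [[0.757, -0.466, 0.458, -0.019], [-0.653, -0.549, 0.522, -0.675], [0.008, -0.694, -0.72, 0.928], [0.0, 0.0, 0.0, 1.0]]
{'time_s': 0.1, 'q': array([ 9.10693731e-01,  1.81466724e-01,  1.60790085e+00, -1.76385359e-05,
        1.35380725e+00, -2.06317700e-01]), 'dq': array([-0.00091721, -0.00023873, -0.00269155,  0.00021462, -0.00023229,
        0.00069502]), 'joint_efforts': array([ 6.88600139e-04, -4.45874834e+01, -3.52237952e+01, -1.77904612e-04,
        4.15454357e-03, -5.52793063e-05]), 'eef_pos': array([0.25175074, 0.51640718, 0.23047772]), 'eef_rot': array([-3.24272356e-04,  2.24948781e-01,  9.74370268e-01, -7.21623746e-04]), 'wrist_force': array([ 0.01252055,  0.09754606, -0.9476508 ]), 'torque': array([ 0.02555675, -0.00992341, -0.00704987]), 'grasp_force': 0.0, 'opening': 1.001151414944094}
[[-0.899  0.438 -0.001]
 [ 0.438  0.899 -0.001]
 [ 0.    -0.002 -1.   ]]
```

View pics/top0.png

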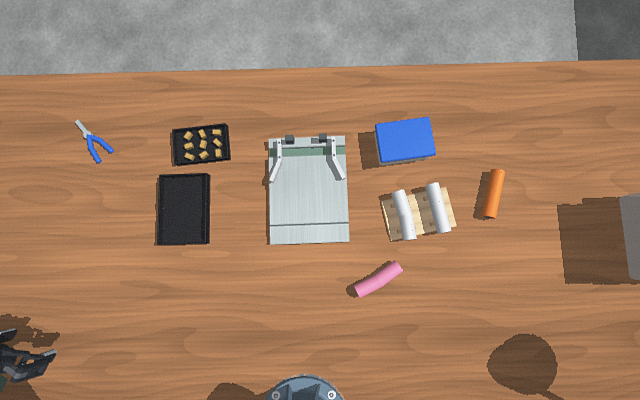

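View pics/side0.png

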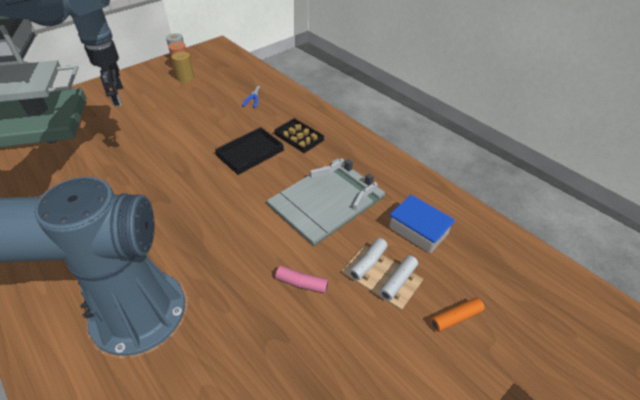

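Top view: plate with corners near (270,136) and (348,243), start line at row ~224, rack rollers near (403,214) and (438,207), reject tray at (183,209). I'll enlarge the plate, rack and tray.

```bash
python3 - <<'E'
import cv2
i=cv2.imread('pics/top0.png')
cv2.imwrite('pics/c1.png',cv2.resize(i[125:255,260:460],None,fx=4,fy=4,interpolation=cv2.INTER_CUBIC))
cv2.imwrite('pics/c2.png',cv2.resize(i[160:255,145:225],None,fx=4,fy=4,interpolation=cv2.INTER_CUBIC))
E
```

```text
(no output)
```

View pics/c1.png

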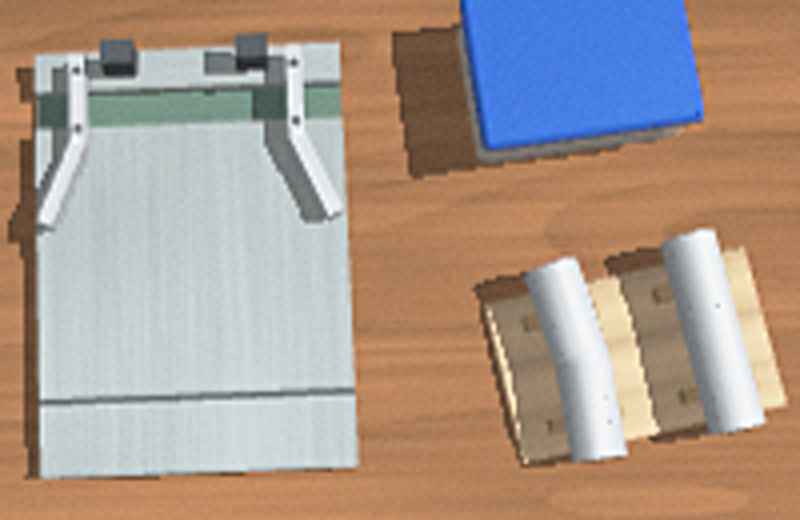

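View pics/c2.png

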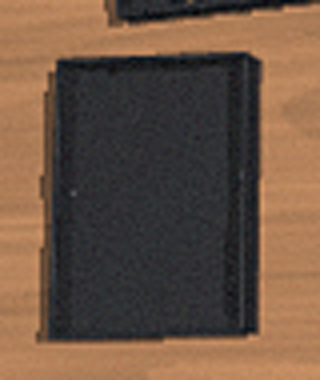

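The left rack roller is kinked (bend near crop (590,360)) and the right one is straight. Plate top corners in the crop: (35,57), (340,42), (358,467), (41,478); start line from (41,402) to (354,390).

```bash
cat >> h.py <<'E'
def crop(c,x,y,z,o=(260,125)): return pt(c,o[0]+(x+.5)/4-.5,o[1]+(y+.5)/4-.5,z)
E
python3 - <<'E'
from h import *
c=dict(np.load('pics/top0.npz'))
k=[crop(c,*a,.020) for a in[(35,57),(340,42),(358,467),(41,478)]]
k=np.array(k)
print('plate corners',k.round(4).tolist())
for i in range(4): print(np.linalg.norm(k[i]-k[i-1]).round(4))
ctr=k.mean(0); dx=(k[0]+k[1]-k[2]-k[3]); yaw=np.arctan2(dx[1],dx[0]); print('plate',ctr,yaw)
# y direction
dy=k[0]+k[3]-k[1]-k[2]; print('from y',np.arctan2(-dy[0],dy[1]))
u=np.array([np.cos(yaw),np.sin(yaw),0])
for a in[(41,402),(354,390)]:
    p=crop(c,*a,.02); print('line',p.round(4),(p-ctr)@u)
print('depth check',pt(c,308,190).round(4))
# rollers: blob from depth
H,W=c['depth'].shape
for n,(x0,x1) in dict(L=(385,419),R=(420,456)).items():
    P=np.array([pt(c,u_,v) for u_ in range(x0,x1) for v in range(180,245)])
    P=P[(P[:,2]>.043)&(P[:,2]<.07)]
    w,V=np.linalg.eigh(np.cov(P[:,:2].T)); d=V[:,1]
    t=(P[:,:2]-P[:,:2].mean(0))@d; m=P[:,:2].mean(0)+d*(t.max()+t.min())/2
    print(n,len(P),m.round(4),'yaw',np.degrees(np.arctan2(d[1],d[0])),'len',np.ptp(t),P[:,2].max())
# tray rim corners z=.03
q=[crop(c,*a,.03,(145,160)) for a in[(57,60),(248,55),(258,60),(258,335),(48,335)]]
for a in q: print('tray',a.round(4))
# end-face pixel check
for a in[(552,263),(600,455),(690,237),(740,428)]: print('roller end top',crop(c,*a,.05).round(4))
E
```

```text
plate corners [[0.7333, 0.0892, 0.02], [0.7392, -0.1205, 0.02], [0.4491, -0.1252, 0.02], [0.4455, 0.0839, 0.02]]
0.2879
0.2098
0.2902
0.2091
plate [ 0.59179813 -0.01813555  0.02      ] 0.01742884569731397
from y 0.022717387050846607
line [0.4957 0.0841 0.02  ] -0.09426584710780223
line [ 0.4999 -0.1239  0.02  ] -0.09370142910405618
depth check [ 0.5889 -0.0182  0.0175]
L 585 [ 0.5139 -0.2688] yaw -167.9309149514811 len 0.12990137854148695 0.055134233097179464
R 585 [ 0.5313 -0.3564] yaw -168.42202360595303 len 0.129617298149412 0.056381261498894886
tray [0.6368 0.3834 0.03  ]
tray [0.6376 0.2538 0.03  ]
tray [0.634 0.247 0.03 ]
tray [0.4499 0.2419 0.03  ]
tray [0.4523 0.3806 0.03  ]
roller end top [ 0.5775 -0.2529  0.05  ]
roller end top [ 0.453  -0.2778  0.05  ]
roller end top [ 0.5929 -0.3429  0.05  ]
roller end top [ 0.4686 -0.3674  0.05  ]
```

```bash
python3 - <<'E'
from h import *
c=dict(np.load('pics/top0.npz'))
for uv in[(413,199),(452,205),(421,225)]: print(pt(c,*uv).round(4))
goto([.5313,-.3564,.12],np.radians(102))
E
```

```text
[ 0.5607 -0.3016  0.0055]
[ 5.430e-01 -4.073e-01 -3.000e-04]
[ 0.49   -0.3197  0.0043]
shift [-63.39 -66.18  11.13] turn -37.99977645174913
```

```bash
R='';python3 -m handwheel '[[[1,-63.4,-66.2,11,0,0,142],[1,-63.4,-66.2,11,0,0,142],[1,-63.4,-66.2,11,0,0,142],[1,-63.4,-66.2,11,0,0,142],[1,-63.4,-66.2,11,0,0,142],[1,-63.4,-66.2,11,0,0,142],[1,-63.4,-66.2,11,0,0,142],[1,-63.4,-66.2,11,0,0,142],[1,-63.4,-66.2,11,0,0,142],[1,-63.4,-66.2,11,0,0,142]]]'
python3 -c "
from h import *
goto([.5313,-.3564,.12],np.radians(102))"
```

```text
time_s: 1.35
eef_pos: [0.4415, -0.0762, 0.1566]
eef_rot: [0.0, 0.92, 0.392, 0.0]
wrist_force: [1.3, -0.4, 0.3]
opening: 1.003
grasp_force: 0.0
shift [-14.    25.88   3.66] turn 34.18533054681333
```

```bash
python3 -m handwheel '[[[1,-14,25.9,3.6,0,0,34.2],[1,-14,25.9,3.6,0,0,34.2],[1,-14,25.9,3.6,0,0,34.2],[1,-14,25.9,3.6,0,0,34.2],[1,-14,25.9,3.6,0,0,34.2],[1,-14,25.9,3.6,0,0,34.2],[1,-14,25.9,3.6,0,0,34.2],[1,-14,25.9,3.6,0,0,34.2]]]'
python3 - <<'E'
from h import *
goto([.5313,-.3564,.015],np.radians(102))
c=snap('side','s1')
i=c['frame'][200:340,300:480]
cv2.imwrite('pics/s1c.png',cv2.resize(i,None,fx=4,fy=4,interpolation=cv2.INTER_CUBIC))
E
```

```text
time_s: 2.35
eef_pos: [0.5331, -0.3524, 0.121]
eef_rot: [-0.0, 0.994, 0.108, -0.0]
wrist_force: [0.0, 0.5, 0.1]
opening: 1.001
grasp_force: 0.0
shift [-0.26  0.36 10.6 ] turn 0.4391431873785052
```

View pics/s1c.png

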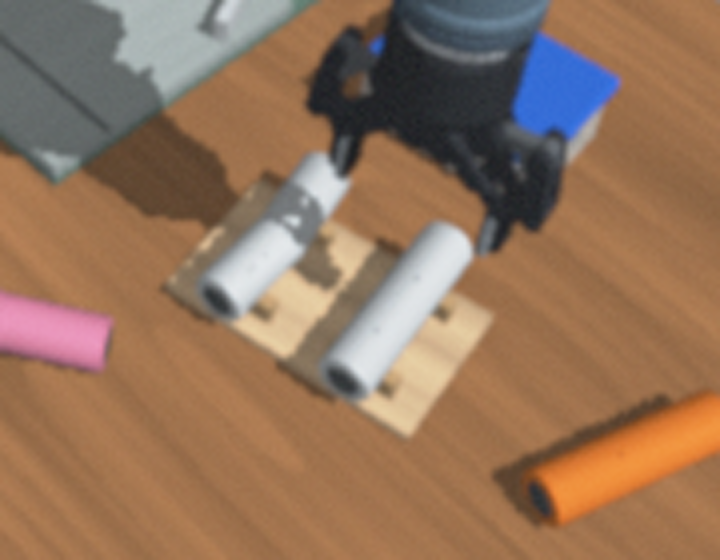

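The gripper sits above the right-hand roller, with its fingers either side at crop (345,150) and (490,235). That roller looks straight. I'll descend and grip.

```bash
python3 -m handwheel '[[[1,-0.3,0.4,5,0,0,0.4],[1,-0.3,0.4,8,0,0,0.4],[1,-0.3,0.4,10.6,0,0,0.4],[1,-0.3,0.4,10.6,0,0,0.4],[-0.6,-0.3,0.4,10.6,0,0,0.4],[-0.6,-0.3,0.4,10.6,0,0,0.4],[-0.6,-0.3,0.4,10.6,0,0,0.4],[-0.6,-0.3,0.4,10.6,0,0,0.4],[-0.6,-0.3,0.4,10.6,0,0,0.4]]]'
```

```text
time_s: 3.52
eef_pos: [0.5317, -0.3582, 0.0162]
eef_rot: [0.0, 0.995, 0.104, 0.0]
wrist_force: [-1.0, 3.4, 5.2]
opening: 0.407
grasp_force: 59.2
```

```bash
python3 -m handwheel '[[[-0.6,0,0,-5,0,0,0],[-0.6,0,0,-9,0,0,0],[-0.6,0,0,-9,0,0,0]]]'
python3 -c "
from h import *
goto([.4975,-.02,.08],np.radians(1.2))"
```

```text
time_s: 3.9
eef_pos: [0.5333, -0.3606, 0.1094]
eef_rot: [0.003, 0.995, 0.104, 0.003]
wrist_force: [-0.3, 0.2, -1.9]
opening: 0.404
grasp_force: 60.6
shift [  3.55 -34.08   2.72] turn -79.22858051422214
```

```bash
python3 -m handwheel '[[[-0.6,0.5,-4,0,0,0,-10],[-0.6,1,-8.5,0,0,0,-20],[-0.6,1.5,-13,0,0,0,-30],[-0.6,2,-17.5,0,0,0,-40],[-0.6,2.5,-22,0,0,0,-50],[-0.6,3,-26.5,0.6,0,0,-60],[-0.6,3.3,-30.5,1.2,0,0,-69],[-0.6,3.55,-33,2,0,0,-76],[-0.6,3.55,-34.1,2.7,0,0,-79.2],[-0.6,3.55,-34.1,2.7,0,0,-79.2]]]'
python3 -m handwheel '[[[-0.6,0,0,0,0,0,0],[-0.6,0,0,0,0,0,0]]]'
python3 - <<'E'
from h import *
goto([.4975,-.02,.0192],np.radians(1.2))
c=snap('top','t2')
cv2.imwrite('pics/t2c.png',cv2.resize(c['frame'][125:255,260:460],None,fx=4,fy=4,interpolation=cv2.INTER_CUBIC))
E
```

```text
time_s: 5.15
eef_pos: [0.494, -0.0171, 0.0766]
eef_rot: [-0.001, 0.7, 0.714, -0.001]
wrist_force: [0.5, 0.6, -1.9]
opening: 0.402
grasp_force: 60.7
time_s: 5.4
eef_pos: [0.4956, -0.0185, 0.0781]
eef_rot: [0.0, 0.701, 0.714, 0.0]
wrist_force: [0.0, -0.4, -2.1]
opening: 0.4
grasp_force: 60.7
shift [-0.15  0.18  5.89] turn -0.1471872984662923
```

View pics/t2c.png

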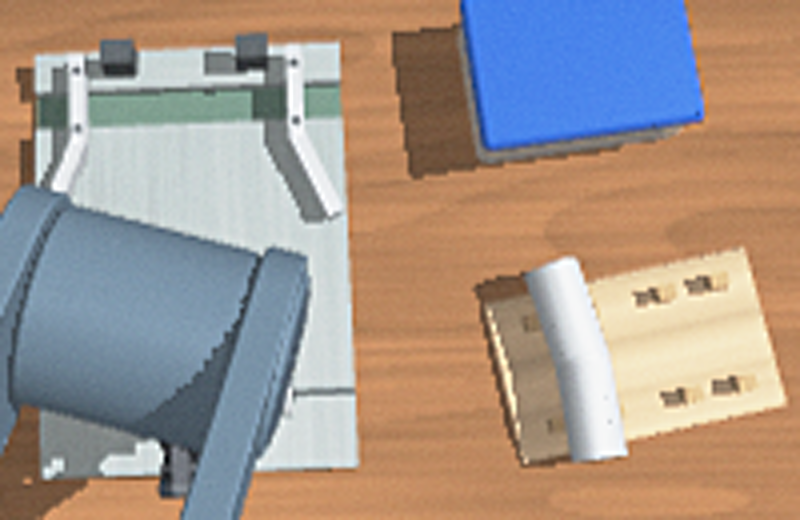

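The straight roller has left the rack and is in the grip; the arm hides the start line at crop (290,392). I'll lower it and watch the force.

```bash
python3 -m handwheel '[[[-0.6,-0.15,0.2,2,0,0,0],[-0.6,-0.15,0.2,4,0,0,0],[-0.6,-0.15,0.2,5.3,0,0,0],[-0.6,-0.15,0.2,5.7,0,0,0],[-0.6,-0.15,0.2,5.7,0,0,0],[-0.6,-0.15,0.2,5.7,0,0,0]]]'
```

```text
time_s: 6.2
eef_pos: [0.4978, -0.0191, 0.0215]
eef_rot: [0.001, 0.7, 0.714, 0.0]
wrist_force: [0.5, 0.1, -1.8]
opening: 0.402
grasp_force: 60.7
```

```bash
python3 -m handwheel '[[[-0.6,0,0,0.1,0,0,0],[-0.6,0,0,0.1,0,0,0]]]';python3 -m handwheel '[[[-0.6,0,0,0.1,0,0,0],[-0.6,0,0,0.1,0,0,0]]]'
```

```text
time_s: 6.45
eef_pos: [0.4974, -0.0189, 0.0201]
eef_rot: [0.0, 0.7, 0.714, 0.0]
wrist_force: [0.4, 0.2, -2.4]
opening: 0.396
grasp_force: 60.7
time_s: 6.7
eef_pos: [0.4974, -0.019, 0.0196]
eef_rot: [0.0, 0.7, 0.714, -0.0]
wrist_force: [-4.1, 0.9, 6.8]
opening: 0.403
grasp_force: 61.7
```

Contact. Releasing.

```bash
python3 -m handwheel '[[[-0.12,0,0,-0.05,0,0,0],[-0.08,0,0,-0.05,0,0,0],[0,0,0,-0.05,0,0,0],[0.2,0,0,-0.05,0,0,0],[0.6,0,0,-0.05,0,0,0],[1,0,0,-0.05,0,0,0],[1,0,0,-0.05,0,0,0],[1,0,0,-4,0,0,0],[1,0,0,-8,0,0,0],[1,0,0,-8,0,0,0]]]'
python3 - <<'E'
from h import *
c=snap('side','s3')
cv2.imwrite('pics/s3c.png',cv2.resize(c['frame'][140:260,240:410],None,fx=4,fy=4,interpolation=cv2.INTER_CUBIC))
# roller from depth
v,u=np.mgrid[140:260,240:410]; d=c['depth'][140:260,240:410]
r=np.stack([(u-c['cx'])/c['fx']*d,(v-c['cy'])/c['fy']*d,d],-1).reshape(-1,3)
E=c['extrinsics'];P=r@E[:3,:3].T+E[:3,3]
m=(P[:,2]>.036)&(P[:,2]<.062)&(abs(P[:,0]-.5)<.1)&(abs(P[:,1]+.02)<.1)
P=P[m];w,V=np.linalg.eigh(np.cov(P[:,:2].T));dd=V[:,1];print(m.sum(),P.mean(0),np.degrees(np.arctan2(dd[1],dd[0])),np.percentile(P,[1,99],0))
E
```

```text
time_s: 7.95
eef_pos: [0.4999, -0.0196, 0.1021]
eef_rot: [0.003, 0.7, 0.714, 0.002]
wrist_force: [0.6, 0.0, 0.3]
opening: 0.997
grasp_force: 0.0
453 [ 0.49174837 -0.03048939  0.04970764] 93.37970757665819 [[ 0.47830861 -0.08435118  0.03667226]
 [ 0.51270832  0.04300958  0.05791863]]
```

View pics/s3c.png

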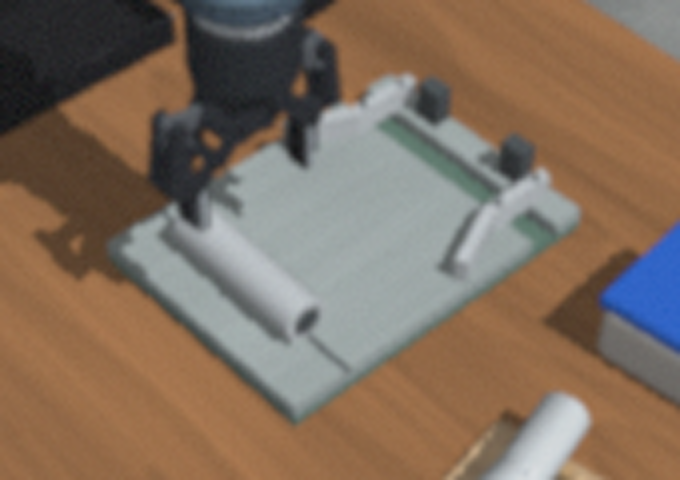

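The roller lies along the start line, its near end at crop (305,318) and the line continuing at (345,370). Next I'll turn the gripper 90° behind it for a two-finger push.

```bash
python3 -m handwheel '[[[0.2,0,-1.5,0,0,0,10],[0.2,0,-3,0,0,0,20],[0.2,0,-4.5,0,0,0,30],[0.2,0,-4.8,0,0,0,40],[0.2,0,-4.8,0,0,0,50],[0.2,0,-4.8,0,0,0,60],[0.2,0,-4.8,0,0,0,70],[0.2,0,-4.8,0,0,0,80],[0.2,0,-4.8,0,0,0,90],[0.2,0,-4.8,0,0,0,90]]]'
python3 -c "
from h import *
goto([.450,-.0205,.027],np.radians(-88.8))"
```

```text
time_s: 9.25
eef_pos: [0.4482, -0.0196, 0.0975]
eef_rot: [-0.0, 1.0, 0.011, -0.001]
wrist_force: [-0.2, -0.0, 0.3]
opening: 0.6
grasp_force: 0.0
shift [0.2  0.1  7.05] turn 0.05566141301144967
```

```bash
python3 -m handwheel '[[[0.2,0.2,0.1,3,0,0,0],[0.2,0.2,0.1,5.5,0,0,0],[0.2,0.2,0.1,7,0,0,0],[0.2,0.2,0.1,7,0,0,0],[0.2,0.8,0.1,7,0,0,0],[0.2,1.3,0.1,7,0,0,0],[0.2,1.6,0.1,7,0,0,0],[0.2,1.8,0.1,7,0,0,0],[0.2,2,0.1,7,0,0,0]]]'
```

```text
time_s: 10.38
eef_pos: [0.4693, -0.0205, 0.0289]
eef_rot: [0.0, 1.0, 0.01, 0.0]
wrist_force: [-0.5, -0.6, -1.1]
opening: 0.6
grasp_force: 0.0
```

```bash
python3 -m handwheel '[[[0.2,0.3,0,0,0,0,0],[0.2,0.7,0,0,0,0,0],[0.2,1.2,0,0,0,0,0],[0.2,1.7,0,0,0,0,0],[0.2,2.2,0,0,0,0,0],[0.2,2.8,0,0,0,0,0],[0.2,3.4,0,0,0,0,0],[0.2,4,0,0,0,0,0]]]'
cat >> h.py <<'E'
def roller(f=None,zmin=.036,name='side'):
    "roller on plate: points above rolling face, ahead of fingers"
    c=snap(name,f or 'tmp'); v,u=np.mgrid[0:400,0:640]; d=c['depth']
    r=np.stack([(u-c['cx'])/c['fx']*d,(v-c['cy'])/c['fy']*d,d],-1).reshape(-1,3)
    E=c['extrinsics'];P=r@E[:3,:3].T+E[:3,3]; B=c['frame'].reshape(-1,3).astype(int)
    T=np.array([[np.cos(.02),np.sin(.02)],[-np.sin(.02),np.cos(.02)]]); P[:,:2]=(P[:,:2]-[.5918,-.0181])@T.T
    m=(P[:,2]>zmin)&(P[:,2]<.062)&(abs(P[:,0])<.15)&(abs(P[:,1])<.1)&(B.min(1)>120)
    P=P[m]; a=np.polyfit(P[:,1],P[:,0],1)
    print('plate frame mean',P.mean(0).round(4),'tilt deg',np.degrees(np.arctan(a[0])).round(2),'pct',np.percentile(P,[2,98],0).round(3).tolist(),len(P))
E
python3 -c "
from h import *
roller('s4')"
```

```text
time_s: 11.38
eef_pos: [0.5096, -0.0197, 0.0288]
eef_rot: [0.0, 1.0, 0.01, 0.0]
wrist_force: [0.2, 0.3, 0.8]
opening: 0.598
grasp_force: 0.0
plate frame mean [ 0.034  -0.0252  0.0442] tilt deg 19.02 pct [[-0.07, -0.096, 0.037], [0.136, 0.083, 0.056]] 347
```

```bash
python3 -c "
from h import *
roller('s5',.046)
i=cv2.imread('pics/s5.png')
cv2.imwrite('pics/s5c.png',cv2.resize(i[140:260,240:410],None,fx=4,fy=4,interpolation=cv2.INTER_CUBIC))"
```

```text
plate frame mean [-0.0526 -0.0427  0.0523] tilt deg 19.65 pct [[-0.068, -0.064, 0.046], [-0.036, 0.033, 0.058]] 101
```

View pics/s5c.png

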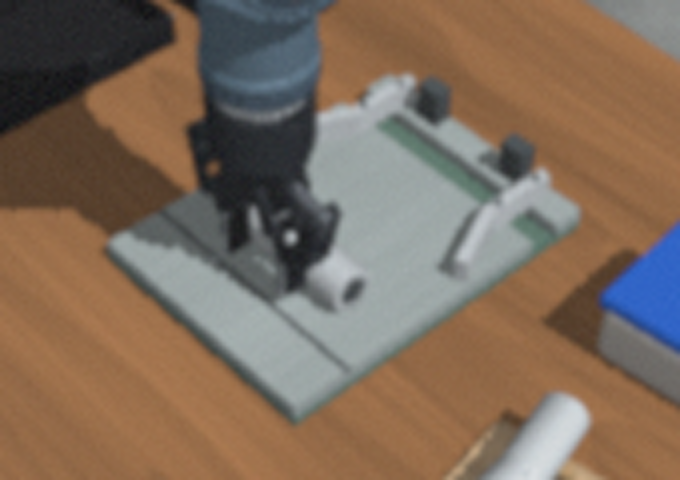

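Tracking well: the roller is still parallel to the start line, with its near end at crop (350,290) just ahead of the fingers. Continuing.

```bash
python3 -m handwheel '[[[0.2,0.3,0,0,0,0,0],[0.2,0.8,0,0,0,0,0],[0.2,1.4,0,0,0,0,0],[0.2,2.0,0,0,0,0,0],[0.2,2.7,0,0,0,0,0],[0.2,3.4,0,0,0,0,0],[0.2,4.1,0,0,0,0,0],[0.2,4.8,0,0,0,0,0],[0.2,5.5,0,0,0,0,0],[0.2,6.2,0,0,0,0,0]]]'
python3 -m handwheel '[[[0.2,0.7,0,0,0,0,0],[0.2,1.4,0,0,0,0,0],[0.2,2.1,0,0,0,0,0],[0.2,2.8,0,0,0,0,0],[0.2,3.4,0,0,0,0,0],[0.2,4,0,0,0,0,0],[0.2,4.6,0,0,0,0,0],[0.2,5.2,0,0,0,0,0],[0.2,5.2,0,0,0,0,0]]]'
python3 -c "
from h import *
roller('s6',.044)"
```

```text
time_s: 12.72
eef_pos: [0.5716, -0.0184, 0.0288]
eef_rot: [0.0, 1.0, 0.01, -0.0]
wrist_force: [-0.2, 0.2, 0.5]
opening: 0.602
grasp_force: 0.1
time_s: 13.85
eef_pos: [0.6237, -0.0174, 0.0289]
eef_rot: [0.0, 1.0, 0.01, 0.0]
wrist_force: [-0.5, 0.1, -0.6]
opening: 0.601
grasp_force: 0.0
plate frame mean [ 0.0623 -0.0431  0.0506] tilt deg -7.62 pct [[0.035, -0.09, 0.044], [0.123, 0.034, 0.057]] 121
```

```bash
python3 -m handwheel '[[[0.2,0.5,0,0,0,0,0],[0.2,1,0,0,0,0,0],[0.2,1.5,0,0,0,0,0],[0.2,2,0,0,0,0,0],[0.2,2.5,0,0,0,0,0],[0.2,3,0,0,0,0,0],[0.2,3.4,0,0,0,0,0],[0.2,3.8,0,0,0,0,0],[0.2,4.1,0,0,0,0,0],[0.2,4.1,0,0,0,0,0]]]'
python3 -c "
from h import *
roller('s7',.0445)
i=cv2.imread('pics/s7.png')
cv2.imwrite('pics/s7c.png',cv2.resize(i[140:260,240:410],None,fx=4,fy=4,interpolation=cv2.INTER_CUBIC))"
```

```text
time_s: 15.15
eef_pos: [0.6643, -0.0165, 0.0288]
eef_rot: [0.0, 1.0, 0.01, 0.0]
wrist_force: [-0.2, -0.0, 0.2]
opening: 0.6
grasp_force: 0.0
plate frame mean [ 0.0989 -0.0307  0.0476] tilt deg 0.81 pct [[0.027, -0.094, 0.045], [0.122, 0.044, 0.052]] 92
```

View pics/s7c.png

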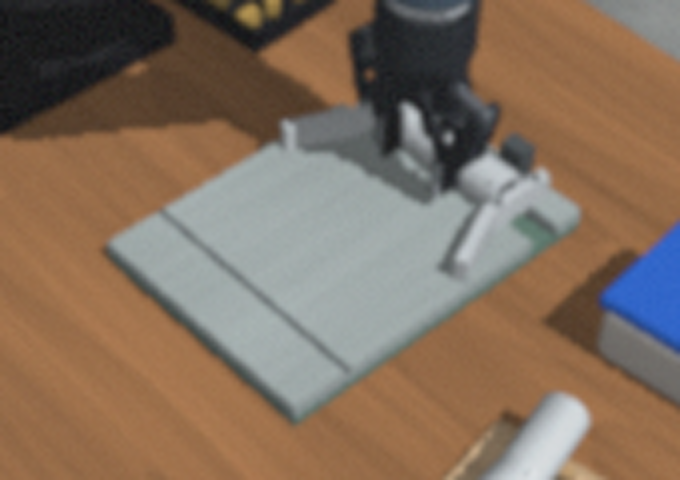

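The straight roller is home in the nest: its top is about 51 mm high, behind the rail at crop (490,180). I'll back off and fetch the bent one.

```bash
python3 -m handwheel '[[[0.2,-1,0,0,0,0,0],[0.2,-3,0,0,0,0,0],[0.2,-5,0,-2,0,0,0],[0.2,-5,0,-6,0,0,0],[1,-5,0,-10,0,0,0],[1,-5,0,-10,0,0,0]]]'
python3 -c "
from h import *
roller('s8',.0445)
goto([.514,-.271,.12],np.radians(102))"
```

```text
time_s: 15.95
eef_pos: [0.6162, -0.0181, 0.1331]
eef_rot: [0.001, 1.0, 0.01, 0.004]
wrist_force: [0.2, -0.3, 0.4]
opening: 0.988
grasp_force: 0.0
plate frame mean [ 0.1021 -0.0077  0.0481] tilt deg -0.45 pct [[0.073, -0.076, 0.045], [0.118, 0.065, 0.052]] 228
shift [-10.59  25.11   1.06] turn -10.830305453314963
```

```bash
python3 -m handwheel '[[[1,-2,5,1,0,0,-5],[1,-4.3,10,1,0,0,-10.8],[1,-6.5,15,1,0,0,-10.8],[1,-8.6,20,1,0,0,-10.8],[1,-10.4,24.5,1,0,0,-10.8],[1,-10.6,25.1,1,0,0,-10.8],[1,-10.6,25.1,1,0,0,-10.8],[1,-10.6,25.1,1,0,0,-10.8]]]'
python3 -c "
from h import *
goto([.514,-.271,.015],np.radians(102))"
```

```text
time_s: 17.0
eef_pos: [0.5133, -0.2691, 0.1181]
eef_rot: [-0.001, 0.994, 0.105, -0.0]
wrist_force: [-0.2, 0.4, 0.7]
opening: 1.0
grasp_force: 0.0
shift [ 0.03  0.22 10.31] turn 0.04694641498326746
```

```bash
python3 -m handwheel '[[[1,0,0.2,5,0,0,0],[1,0,0.2,8,0,0,0],[1,0,0.2,10.3,0,0,0],[1,0,0.2,10.3,0,0,0],[-0.6,0,0.2,10.3,0,0,0],[-0.6,0,0.2,10.3,0,0,0],[-0.6,0,0.2,10.3,0,0,0],[-0.6,0,0.2,10.3,0,0,0],[-0.6,0,0.2,10.3,0,0,0]]]'
python3 -m handwheel '[[[-0.6,0,0.2,-4,0,0,0],[-0.6,0,0.2,-9,0,0,0],[-0.6,0,0.2,-9,0,0,0],[-0.6,0,0.2,-9,0,0,0]]]'
python3 -c "
from h import *
goto([.4975,-.02,.08],np.radians(1.2))"
```

```text
time_s: 18.12
eef_pos: [0.5142, -0.2723, 0.0171]
eef_rot: [-0.0, 0.995, 0.104, 0.0]
wrist_force: [-0.5, 3.2, 5.3]
opening: 0.404
grasp_force: 58.8
time_s: 18.62
eef_pos: [0.5137, -0.2743, 0.1056]
eef_rot: [-0.0, 0.995, 0.104, -0.0]
wrist_force: [-0.1, 0.1, -1.9]
opening: 0.409
grasp_force: 60.2
shift [  3.68 -25.22   2.56] turn -79.23453410379166
```

```bash
python3 -m handwheel '[[[-0.6,0.5,-3,0,0,0,-10],[-0.6,1,-6.5,0,0,0,-20],[-0.6,1.5,-10,0,0,0,-30],[-0.6,2,-13.5,0,0,0,-40],[-0.6,2.5,-17,0,0,0,-50],[-0.6,3,-20.5,0.6,0,0,-60],[-0.6,3.3,-23.5,1.2,0,0,-69],[-0.6,3.6,-25,2,0,0,-76],[-0.6,3.7,-25.2,2.6,0,0,-79.2],[-0.6,3.7,-25.2,2.6,0,0,-79.2]]]'
python3 -m handwheel '[[[-0.6,3.7,0,0,0,0,0],[-0.6,0,0,0,0,0,0],[-0.6,0,0,0,0,0,0]]]'
python3 -c "
from h import *
goto([.4985,-.02,.0205],np.radians(1.2))"
```

```text
time_s: 19.88
eef_pos: [0.4962, -0.0196, 0.0778]
eef_rot: [-0.002, 0.7, 0.714, -0.001]
wrist_force: [0.6, -0.3, -1.9]
opening: 0.4
grasp_force: 60.2
time_s: 20.25
eef_pos: [0.498, -0.0216, 0.0795]
eef_rot: [-0.0, 0.701, 0.713, -0.0]
wrist_force: [0.1, 0.5, -1.5]
opening: 0.403
grasp_force: 60.2
shift [0.16 0.05 5.9 ] turn -0.16769376998513508
```

```bash
python3 -m handwheel '[[[-0.6,0.15,0,2,0,0,0],[-0.6,0.15,0,4,0,0,0],[-0.6,0.15,0,5.4,0,0,0],[-0.6,0.15,0,5.8,0,0,0],[-0.6,0.15,0,5.9,0,0,0],[-0.6,0.15,0,5.9,0,0,0]]]'
```

```text
time_s: 21.0
eef_pos: [0.4986, -0.019, 0.0214]
eef_rot: [0.0, 0.7, 0.714, 0.0]
wrist_force: [-1.1, -0.6, -2.1]
opening: 0.402
grasp_force: 60.1
```

```bash
python3 -m handwheel '[[[-0.6,0,0,0.1,0,0,0],[-0.6,0,0,0.1,0,0,0]]]'; python3 -m handwheel '[[[-0.6,0,0,0.05,0,0,0],[-0.6,0,0,0.05,0,0,0]]]'
```

```text
time_s: 21.25
eef_pos: [0.4987, -0.019, 0.0204]
eef_rot: [0.001, 0.7, 0.714, 0.0]
wrist_force: [-0.7, 0.9, 3.1]
opening: 0.401
grasp_force: 60.6
time_s: 21.5
eef_pos: [0.4987, -0.019, 0.0204]
eef_rot: [0.0, 0.7, 0.714, 0.0]
wrist_force: [-2.5, 0.5, 9.0]
opening: 0.402
grasp_force: 61.2
```

```bash
python3 -m handwheel '[[[-0.12,0,0,-0.05,0,0,0],[-0.08,0,0,-0.05,0,0,0],[0,0,0,-0.05,0,0,0],[0.2,0,0,-0.05,0,0,0],[0.6,0,0,-0.05,0,0,0],[1,0,0,-0.05,0,0,0],[1,0,0,-0.05,0,0,0],[1,0,0,-4,0,0,0],[1,0,0,-8,0,0,0],[1,0,0,-8,0,0,0]]]'
python3 -m handwheel '[[[0.2,0,-1.5,0,0,0,10],[0.2,0,-3,0,0,0,20],[0.2,0,-4.5,0,0,0,30],[0.2,0,-4.9,0,0,0,40],[0.2,0,-4.9,0,0,0,50],[0.2,0,-4.9,0,0,0,60],[0.2,0,-4.9,0,0,0,70],[0.2,0,-4.9,0,0,0,80],[0.2,0,-4.9,0,0,0,90],[0.2,0,-4.9,0,0,0,90]]]'
cat >> h.py <<'E'
def roll2(f,lo,hi,name='side',zmin=.045):
    "points of a roller above zmin for plate x in lo..hi: middle line by y-slices"
    c=snap(name,f); v,u=np.mgrid[0:400,0:640]; d=c['depth']
    r=np.stack([(u-c['cx'])/c['fx']*d,(v-c['cy'])/c['fy']*d,d],-1).reshape(-1,3)
    E=c['extrinsics'];P=r@E[:3,:3].T+E[:3,3]; B=c['frame'].reshape(-1,3).astype(int)
    T=np.array([[np.cos(.02),np.sin(.02)],[-np.sin(.02),np.cos(.02)]]); P[:,:2]=(P[:,:2]-[.5918,-.0181])@T.T
    P=P[(P[:,2]>zmin)&(P[:,2]<.07)&(P[:,0]>lo)&(P[:,0]<hi)&(abs(P[:,1])<.1)&(B.min(1)>120)]
    for y in np.arange(-.09,.09,.02):
        s=P[abs(P[:,1]-y)<.01]
        if len(s)>2: print(y.round(2),len(s),'x',s[:,0].mean().round(4),'zmax',s[:,2].max().round(4),'y',s[:,1].min().round(3),s[:,1].max().round(3))
E
python3 -c "
from h import *
goto([.450,-.0205,.027],np.radians(-88.8))
roll2('s9',-.14,.02)"
```

```text
time_s: 22.75
eef_pos: [0.5007, -0.0195, 0.1026]
eef_rot: [0.003, 0.7, 0.714, 0.002]
wrist_force: [0.3, -0.5, 0.7]
opening: 1.004
grasp_force: 0.0
time_s: 24.0
eef_pos: [0.4484, -0.0197, 0.0984]
eef_rot: [-0.0, 1.0, 0.011, -0.001]
wrist_force: [0.7, -0.1, 0.8]
opening: 0.597
grasp_force: 0.0
shift [0.17 0.09 7.14] turn 0.05762635849511355
-0.07 16 x -0.0977 zmax 0.0547 y -0.064 -0.06
-0.05 65 x -0.1003 zmax 0.0587 y -0.06 -0.041
-0.03 55 x -0.0982 zmax 0.0594 y -0.04 -0.021
-0.01 62 x -0.0973 zmax 0.0587 y -0.019 -0.0
0.01 32 x -0.0933 zmax 0.059 y 0.0 0.014
0.05 32 x -0.1067 zmax 0.0586 y 0.04 0.06
0.07 16 x -0.1035 zmax 0.0559 y 0.06 0.069
```

```bash
python3 -m handwheel '[[[0.2,0.2,0.1,3,0,0,0],[0.2,0.2,0.1,5.5,0,0,0],[0.2,0.2,0.1,7,0,0,0],[0.2,0.2,0.1,7,0,0,0],[0.2,0.8,0.1,7,0,0,0],[0.2,1.2,0.1,7,0,0,0],[0.2,1.5,0.1,7,0,0,0],[0.2,1.8,0.1,7,0,0,0],[0.2,2.1,0.1,7,0,0,0]]]'
python3 -m handwheel '[[[0.2,0.3,0,0,0,0,0],[0.2,0.7,0,0,0,0,0],[0.2,1.1,0,0,0,0,0],[0.2,1.5,0,0,0,0,0],[0.2,1.9,0,0,0,0,0],[0.2,2.3,0,0,0,0,0],[0.2,2.7,0,0,0,0,0],[0.2,3.1,0,0,0,0,0],[0.2,3.5,0,0,0,0,0],[0.2,3.9,0,0,0,0,0]]]'
python3 -c "
from h import *
roll2('s10',-.10,.05)"
```

```text
time_s: 25.18
eef_pos: [0.4701, -0.0204, 0.0294]
eef_rot: [0.0, 1.0, 0.01, -0.0]
wrist_force: [-0.4, 0.4, -0.2]
opening: 0.601
grasp_force: 0.4
time_s: 26.42
eef_pos: [0.5094, -0.0197, 0.0293]
eef_rot: [0.0, 1.0, 0.01, 0.0]
wrist_force: [0.1, 0.7, -1.1]
opening: 0.602
grasp_force: 0.0
-0.07 18 x -0.0509 zmax 0.0595 y -0.062 -0.06
-0.05 66 x -0.0578 zmax 0.0625 y -0.06 -0.04
-0.03 8 x -0.0512 zmax 0.0562 y -0.04 -0.029
-0.01 3 x -0.0596 zmax 0.0549 y -0.004 -0.002
0.03 3 x -0.0652 zmax 0.0537 y 0.028 0.03
```

Rolling and rocking, still in line. On to the guides: the TCP has to reach about x 0.588.

```bash
python3 -m handwheel '[[[0.2,0.4,0,0,0,0,0],[0.2,0.8,0,0,0,0,0],[0.2,1.2,0,0,0,0,0],[0.2,1.6,0,0,0,0,0],[0.2,2,0,0,0,0,0],[0.2,2.4,0,0,0,0,0],[0.2,2.8,0,0,0,0,0],[0.2,3.2,0,0,0,0,0],[0.2,3.6,0,0,0,0,0],[0.2,4,0,0,0,0,0]]]'
python3 -c "
from h import *
roll2('s11',-.06,.07)"
python3 -m handwheel '[[[0.2,0.4,0,0,0,0,0],[0.2,0.8,0,0,0,0,0],[0.2,1.2,0,0,0,0,0],[0.2,1.6,0,0,0,0,0],[0.2,2,0,0,0,0,0],[0.2,2.4,0,0,0,0,0],[0.2,2.8,0,0,0,0,0],[0.2,3.2,0,0,0,0,0],[0.2,3.6,0,0,0,0,0],[0.2,4,0,0,0,0,0]]]'
python3 -c "
from h import *
roll2('s12',-.02,.09)"
```

```text
time_s: 27.72
eef_pos: [0.5494, -0.0189, 0.0293]
eef_rot: [0.0, 1.0, 0.01, 0.0]
wrist_force: [-0.2, 0.3, 0.3]
opening: 0.599
grasp_force: 0.2
-0.07 20 x -0.0138 zmax 0.0586 y -0.064 -0.06
-0.05 59 x -0.0177 zmax 0.0612 y -0.06 -0.041
-0.03 10 x -0.0175 zmax 0.0555 y -0.039 -0.033
-0.01 4 x -0.0222 zmax 0.0602 y -0.009 -0.006
0.03 9 x -0.0249 zmax 0.0554 y 0.023 0.034
time_s: 29.02
eef_pos: [0.5893, -0.018, 0.0293]
eef_rot: [0.0, 1.0, 0.01, -0.0]
wrist_force: [0.3, 0.0, -0.7]
opening: 0.596
grasp_force: 0.0
-0.09 4 x 0.0605 zmax 0.0463 y -0.093 -0.08
-0.07 23 x 0.027 zmax 0.0578 y -0.074 -0.06
-0.05 54 x 0.0238 zmax 0.0588 y -0.06 -0.04
-0.03 10 x 0.0268 zmax 0.0564 y -0.04 -0.032
0.03 14 x 0.0181 zmax 0.0537 y 0.022 0.038
```

```bash
python3 -m handwheel '[[[0.2,0.3,0,0,0,0,0],[0.2,0.6,0,0,0,0,0],[0.2,0.8,0,0,0,0,0],[0.2,0.8,0,0,0,0,0],[0.2,-1,0,0,0,0,0],[0.2,-3,0,0,0,0,0],[0.2,-5,0,-2,0,0,0],[0.2,-5,0,-6,0,0,0],[1,-5,0,-9,0,0,0],[1,-5,0,-9,0,0,0]]]'
python3 -c "
from h import *
roll2('s13',-.05,.085)
i=cv2.imread('pics/s13.png')
cv2.imwrite('pics/s13c.png',cv2.resize(i[140:260,240:410],None,fx=4,fy=4,interpolation=cv2.INTER_CUBIC))"
```

```text
time_s: 30.32
eef_pos: [0.5412, -0.0195, 0.1223]
eef_rot: [0.001, 1.0, 0.01, 0.003]
wrist_force: [0.7, -0.8, 0.3]
opening: 0.986
grasp_force: 0.0
-0.09 5 x 0.0441 zmax 0.0462 y -0.095 -0.082
-0.07 19 x 0.03 zmax 0.0586 y -0.073 -0.06
-0.05 56 x 0.0239 zmax 0.0589 y -0.06 -0.04
-0.03 51 x 0.0261 zmax 0.0594 y -0.04 -0.02
-0.01 56 x 0.0276 zmax 0.0578 y -0.02 -0.0
0.01 38 x 0.0287 zmax 0.0586 y 0.001 0.019
0.03 3 x 0.0364 zmax 0.0568 y 0.021 0.022
0.05 24 x 0.0175 zmax 0.0577 y 0.041 0.06
0.07 14 x 0.0202 zmax 0.0566 y 0.06 0.066
```

View pics/s13c.png

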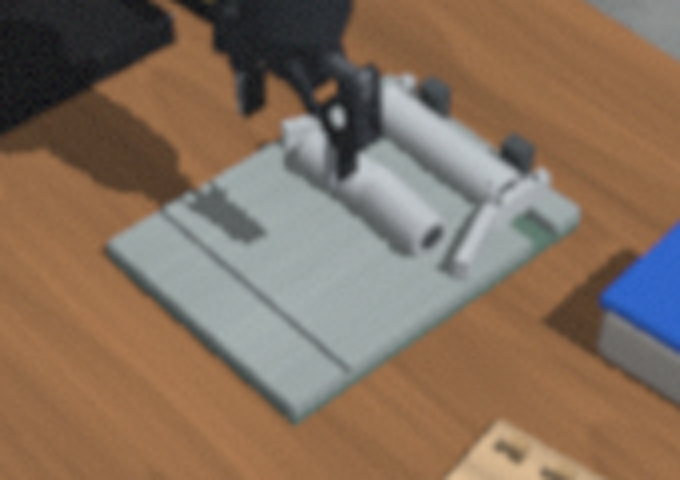

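The bent roller lies between the guides (near end at crop (430,238)) and the straight one sits in the nest. To stay clear of the straight roller I'll grip with a partial opening.

```bash
python3 -m handwheel '[[[0.35,2,0,0,0,0,-10],[0.35,4,0,0,0,0,-20],[0.35,6,0,0,0,0,-30],[0.35,8.1,0,0,0,0,-40],[0.35,8.1,0,0,0,0,-50],[0.35,8.1,0,0,0,0,-60],[0.35,8.1,0,0,0,0,-70],[0.35,8.1,0,0,0,0,-80],[0.35,8.1,0,0,0,0,-90],[0.35,8.1,0,0,0,0,-90]]]'
python3 -c "
from h import *
goto([.623,-.017,.0195],np.radians(1.2))"
```

```text
time_s: 31.62
eef_pos: [0.619, -0.0172, 0.1174]
eef_rot: [-0.001, 0.7, 0.714, -0.001]
wrist_force: [-0.2, -1.1, 0.0]
opening: 0.675
grasp_force: 0.0
shift [0.   0.43 9.79] turn -0.12233340042251939
```

```bash
python3 -m handwheel '[[[0.35,0,0.3,3,0,0,0],[0.35,0,0.3,6,0,0,0],[0.35,0,0.3,8.5,0,0,0],[0.35,0,0.3,9.8,0,0,0],[0.35,0,0.3,9.8,0,0,0]]]'
```

```text
time_s: 32.25
eef_pos: [0.622, -0.0171, 0.02]
eef_rot: [-0.001, 0.7, 0.714, -0.001]
wrist_force: [-0.7, 0.7, -0.2]
opening: 0.675
grasp_force: 0.0
```

```bash
python3 -m handwheel '[[[-0.6,0,0,0,0,0,0],[-0.6,0,0,0,0,0,0],[-0.6,0,0,0,0,0,0],[-0.6,0,0,0,0,0,0],[-0.6,0,0,-4,0,0,0],[-0.6,0,0,-9,0,0,0],[-0.6,0,0,-10,0,0,0],[-0.6,0,0,-10,0,0,0]]]'
python3 -c "
from h import *
roll2('s14',-.05,.15)
goto([.544,.314,.08],np.radians(91))"
```

```text
time_s: 33.25
eef_pos: [0.623, -0.0173, 0.1214]
eef_rot: [0.0, 0.7, 0.714, 0.0]
wrist_force: [-1.2, -0.1, -2.2]
opening: 0.403
grasp_force: 60.2
-0.09 4 x 0.0581 zmax 0.0472 y -0.094 -0.08
-0.07 16 x 0.106 zmax 0.052 y -0.079 -0.06
-0.05 40 x 0.103 zmax 0.0523 y -0.06 -0.04
-0.03 39 x 0.1039 zmax 0.0524 y -0.04 -0.02
-0.01 23 x 0.105 zmax 0.0531 y -0.02 -0.007
shift [33.27 -7.12  4.03] turn -89.83500973849185
```

```bash
python3 -m handwheel '[[[-0.6,3.5,-0.8,0,0,0,-10],[-0.6,7,-1.6,0,0,0,-20],[-0.6,11,-2.4,0,0,0,-30],[-0.6,15,-3.2,0,0,0,-40],[-0.6,19,-4,0,0,0,-50],[-0.6,23,-5,0,0,0,-60],[-0.6,27,-6,0,0,0,-70],[-0.6,31,-6.8,0,0,0,-80],[-0.6,33.6,-7.1,1,0,0,-90],[-0.6,33.6,-7.1,3,0,0,-90]]]'
python3 -m handwheel '[[[-0.6,0,0,0,0,0,0],[-0.6,0,0,0,0,0,0]]]'
python3 -c "
from h import *
goto([.544,.317,.010],np.radians(91))"
```

```text
time_s: 34.55
eef_pos: [0.5437, 0.3187, 0.0891]
eef_rot: [-0.001, -0.012, 1.0, -0.0]
wrist_force: [0.6, 1.2, -1.3]
opening: 0.401
grasp_force: 60.2
time_s: 34.8
eef_pos: [0.545, 0.316, 0.0904]
eef_rot: [-0.001, -0.009, 1.0, -0.0]
wrist_force: [0.9, -0.2, -1.5]
opening: 0.4
grasp_force: 60.2
shift [0.09 0.11 8.04] turn 0.029400121709016958
```

```bash
python3 -m handwheel '[[[-0.6,0.1,0.1,3,0,0,0],[-0.6,0.1,0.1,5.5,0,0,0],[-0.6,0.1,0.1,7.4,0,0,0],[-0.6,0.1,0.1,8.1,0,0,0],[-0.6,0.1,0.1,8.2,0,0,0],[-0.6,0.1,0.1,8.2,0,0,0]]]'
python3 -m handwheel '[[[-0.6,0,0,0.15,0,0,0],[-0.6,0,0,0.25,0,0,0],[-0.6,0,0,0.25,0,0,0]]]'
```

```text
time_s: 35.55
eef_pos: [0.545, 0.3184, 0.0103]
eef_rot: [0.001, -0.01, 1.0, 0.0]
wrist_force: [-1.0, -0.6, -1.6]
opening: 0.404
grasp_force: 60.2
time_s: 35.92
eef_pos: [0.5442, 0.3182, 0.0069]
eef_rot: [0.0, -0.01, 1.0, 0.0]
wrist_force: [-0.6, -0.4, -1.6]
opening: 0.4
grasp_force: 60.2
```

```bash
python3 -m handwheel '[[[-0.6,0,0,0.1,0,0,0],[-0.6,0,0,0.15,0,0,0],[-0.6,0,0,0.15,0,0,0]]]'
```

```text
time_s: 36.3
eef_pos: [0.5443, 0.3183, 0.0068]
eef_rot: [0.0, -0.01, 1.0, -0.0]
wrist_force: [-5.5, -2.1, 9.2]
opening: 0.399
grasp_force: 61.3
```

```bash
python3 -m handwheel '[[[-0.12,0,0,-0.05,0,0,0],[-0.08,0,0,-0.05,0,0,0],[0,0,0,-0.05,0,0,0],[0.15,0,0,-0.05,0,0,0],[0.3,0,0,-0.05,0,0,0],[0.3,0,0,-0.05,0,0,0],[0.3,0,0,-4,0,0,0],[0.3,0,0,-9,0,0,0],[0.3,0,0,-15,0,0,0],[0.3,0,0,-17,0,0,0]]]'
python3 -m handwheel '[[[0.3,6,0,0,0,0,0],[0.3,12,0,0,0,0,0],[0.3,16,0,0,0,0,0],[0.3,16,0,0,0,0,0]]]'
python3 - <<'E'
from h import *
print(tool()[0])
for n in('top','side'):
    c=snap(n,'f'+n); v,u=np.mgrid[0:400,0:640]; d=c['depth']
    r=np.stack([(u-c['cx'])/c['fx']*d,(v-c['cy'])/c['fy']*d,d],-1).reshape(-1,3)
    E=c['extrinsics'];P=r@E[:3,:3].T+E[:3,3]; B=c['frame'].reshape(-1,3).astype(int)
    for k,(x0,x1,y0,y1,z0,z1) in dict(tray=(.45,.64,.25,.39,.025,.1),nest=(.66,.73,-.085,.05,.045,.1)).items():
        m=(P[:,0]>x0)&(P[:,0]<x1)&(P[:,1]>y0)&(P[:,1]<y1)&(P[:,2]>z0)&(P[:,2]<z1)&(B.min(1)>110)
        if m.sum(): print(n,k,m.sum(),P[m].mean(0).round(4),P[m].min(0).round(3),P[m].max(0).round(3))
    for k,(x,y,z) in dict(type=(.7,.28,.025)).items(): pass
a,b=cv2.imread('pics/top0.png').astype(int),cv2.imread('pics/ftop.png').astype(int)
print('diff type',abs(a-b)[120:168,165:235].mean(),'box',abs(a-b)[112:166,370:440].mean())
E
```

```text
time_s: 37.55
eef_pos: [0.5464, 0.319, 0.1804]
eef_rot: [0.004, -0.01, 1.0, 0.001]
wrist_force: [0.8, -0.4, -0.6]
opening: 0.653
grasp_force: 0.0
time_s: 38.05
eef_pos: [0.3811, 0.3147, 0.1744]
eef_rot: [-0.001, -0.011, 1.0, -0.0]
wrist_force: [1.0, -0.3, -0.2]
opening: 0.647
grasp_force: 0.0
[0.3811024  0.31469955 0.17441402]
top tray 614 [0.5395 0.3116 0.0353] [0.475 0.294 0.025] [0.604 0.334 0.042]
top nest 369 [ 0.6961 -0.0146  0.0479] [ 0.682 -0.085  0.045] [0.724 0.048 0.054]
side tray 297 [0.5398 0.3083 0.0349] [0.476 0.292 0.025] [0.606 0.331 0.043]
side nest 231 [ 0.6957 -0.0178  0.0487] [ 0.68  -0.08   0.045] [0.711 0.05  0.053]
diff type 3.4067460317460316 box 2.4807760141093476
```

```bash
python3 -c "
from bench import ctrl
print(ctrl.hand_in())"
```

```text
the job is handed in; nothing more can be done
None
```

The job is handed in at about 38 s: the straight roller rolled true and is home in the nest, the bent one was tested as far as the guides and now lies in the reject tray, and the type tray and parts box were left alone.

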